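# Put the plaster spatula back in the leaning instrument block

## Robot

A 6-joint arm with a two-finger parallel gripper is mounted at the origin on the work surface. World frame = base frame: x ahead of the robot, y to its left, z up, the work surface at z = 0. Lengths are in m, angles in rad, forces in N, time in s.
With the tool pointing down it reaches from about 0.35 to 0.725 m from the base axis. Payload 4.3 kg.
Tool frame: the origin (TCP) lies at the very end of the fingers, on their centre line; the grasp point (between the pads) lies manip.grip_point_offset behind it (manip.grip_point_offset is the distance from the TCP to the grasp point, in m); z points along the fingers, y is the line along which they close (so a half turn about z gives the same grasp; the last joint's range is limited). The gripper opens to 85 mm and grips with 20 to 120 N. Pads are 22 mm wide; open, the fingers measure 114 mm over their backs; the gripper's body (76 mm by 85 mm) begins 54 mm behind the grasp point. The pads swing forward as they close: fully open they stand 13 mm farther back than shut.
Start: joints at [-1.262, 0.377, 0.081, 1.274, 0, 1.46], TCP at [0.234, -0.525, 0.203] pointing down, gripper open.
Joint ranges: [-2.72, 2.72], [-0.84, 1.66], [-1.02, 1.22], [-1.77, 2.12], [-1.37, 1.28], [-3.14, 3.14]. Speed limits (rad/s): [2.57, 2.57, 3.14, 3.14, 3.14, 3.14].

## Interface

Orientations are given as a unit quaternion [x, y, z, w].
In Python, from rig import sense, viewer, job, manip gives the robot as it stands. The module is installed in compiled form; this text tells all that it offers.
- The arm moves only by the shell command python3 -m pendant 'ROWS' [FORCE]. ROWS is JSON, a list of rows, each a list of 3 entries, a list of its own where there are three numbers: the shift along the world's x, y, z in mm, then the turn about the world's z in degrees, then the opening, from -1 (shut) to 1 (fully open). In form: [[[dx, dy, dz], twist, hand], ...]. A call has 1 to 20 rows; each row is the pose to reach, as a shift and turn from the pose commanded when the call began; what a row does not reach only later rows make up. A row lasts 1/12 s, in which the tool goes at most 41.7 mm and 7.16 degrees, less where a joint would pass 70% of its speed; a pose out of reach is approached as far as the arm can. A call with a gripper value outside its range is refused whole. The fingers move at their own pace and stop on an object; FORCE is the grip in N (left out, the last holds). Time passes only in rows, so rows that repeat a pose let the fingers close. It gives the time, the measured TCP pose, the force, the opening and the grip force at its end, in the units of the state.
- sense(): the state, without advancing time (a new reading comes with each control period).
- viewer.snapshot(name): name is "scene" or "top"; returns (picture, depth): 400x640x3 uint8, red, green, blue; 400x640 float32, m along the optical axis (not along the pixel's ray), 0 where there is no reading.
- viewer.camera_info(name): a dict with "fx", "fy", "cx", "cy" (pixels), "rvec" (rotation vector, rad) and "tvec" (3), from world to camera coordinates, as OpenCV has them. Camera axes: x right, y down, z forward; pixel columns grow to the right and rows downward; lengths in m; the calibration is good to about 2 mm. A picture is of the moment at which its call begins. camera_info takes no time and is no camera call.
- job.hand_in(): hands the job in; it is judged then, once.
The state is a dict: "clock": time; "joint_pos": joint angles; "qd": joint speeds; "tau": joint torques, N m; "position": TCP position; "eef_rot": TCP orientation; "contact_force": force on the tool from outside, world axes, zero at the start; "wrist_torque": the same for the moment, N m; "width": finger opening in m; "gripper_force": force on a finger pad.
Only numpy, scipy, OpenCV 4.12 (cv2) and the standard library are available. Lean on these libraries where they do the work, as an engineer would, in place of code of your own. Each camera call takes 0.05 s, during which the arm holds its last target. There are 200 camera calls.

## Task

Put the plaster spatula away: take it by its wooden handle from the glass mixing slab and slide its blade, tip first, into the empty slot of the leaning white instrument block until it is fully home, its brass shoulder resting on the blue slotted plate. The plate slides, so feel for the slot without forcing the blade; keep hold of the spatula until it is home, then let go and leave the other things on the bench where they are.

Things in the scene. Friction and masses are not known exactly. Their poses are not given: they have to be found in the camera images.
- spatula: Plaster spatula, loose, 45 to 85 g, 205 mm long. Origin on its long axis at the shoulder (x = 0), the flat end of the brass bolster (x = -10 to 0, 16 wide, 12 thick) where the blade begins. x axis runs along the tool to the blade's tip, y across the blade, z normal to its flat. Steel blade x = 0 to 85, 24 wide (y), 2.5 thick (z). Wooden handle x = -120 to -10. Centre of mass at x = -25 (mm).
- spatula_tip (a point): Middle of the end of the spatula's blade, on the long axis, 85 mm ahead of the spatula's origin. The end is a half round of 12 mm radius. If knocked or pushed while held by the handle, the spatula turns between the fingers and the tip goes several mm off; what the fingers hold is not measured.
- spatula_handle (a point): Point on the long axis in the handle, 90 mm behind the spatula's origin, 30 mm from the handle's end. Handle 18 mm wide (y), 14 mm thick (z), rounded edges. At the start the spatula lies level, handle on the slab, axis 27 mm above the bench, blade pointing roughly away from the robot; the last 60 to 80 mm of the handle stick out past the slab's near edge over the bench.
- slab: Glass mixing slab, 150 x 110 x 20 mm, fixed; origin at the centre of its underside, x the 150 mm way. The spatula lies on it with x roughly along the slab's x.
- slope: Point on top of the blue slotted plate at the middle of the plate's travel, in the module with no tool, 95 mm above the bench. x axis points square into the slope, away from the block's front and down, 40 degrees from vertical, and straight down the slot; y is level; z points up the slope. Put away, the spatula's x axis is along this x, either face up, its origin on the plane x = 0, at the slot.
- plate_mid (a point): The same point as slope. Blue plate 46 x 44 mm between two aluminium rails, stiff in its guide (40 N), with a slot 28 mm long (along y, centred at y = 0) and 4.5 mm wide (along z), 85 mm deep pocket open below, sharp edges. The slot's z is not measured: it may be anywhere from -7 to +7 mm on the slope; no other opening. A blade beside the slot meets the plate at x = 0 (rails 2 mm higher).
- holder: White block module with the empty slot, fixed, 61 mm wide (y), 130 deep (x), 54 tall at its front, 116 at its back. Origin at the centre of its underside, 6 mm above the bench. Its sloping top falls to its front (-x), which faces the robot, and carries the sliding slotted plate. Three such modules stand side by side along y, 64 mm apart, in any order, in a grey tray 156 x 204 mm.
- holder_knife: Like module, fixed, with a plaster knife in its slot whose black handle (21 x 15 mm) sticks out 108 mm square to the slope, to 180 mm above the bench; same origin as holder.
- holder_carvers: Like module, fixed, with two thin wax carvers (8 to 10 mm round, at y = -12 and +12 mm) that stick out 145 mm square to the slope, to 205 mm above the bench; same origin as holder.
- jar_a: Loose porcelain powder jar with white cap and paper label, 42 mm across, 42 mm tall; origin at the centre of its underside. Bystander.
- jar_b: Loose porcelain powder jar with white cap and blue label, 42 mm across, 42 mm tall; origin at the centre of its underside. Bystander.
- dropper: Loose dropper bottle, 32 mm across, 85 mm tall; origin at the centre of its underside. Bystander.
- cast: Loose plaster tooth cast, 60 x 66 x 30 mm; origin under its middle. Bystander.
- bowl: Loose green mixing bowl, 116 mm across the rim, 65 mm tall; origin at the centre of its underside. Bystander.
- jar_c: Loose porcelain powder jar with black cap and red label, 42 mm across, 42 mm tall; origin at the centre of its underside. Bystander.
Not all that is in view belongs to the job. Leave any turquoise look-alike of the spatula alone.

How it is judged:
On the way:
1. the spatula is fully home in the empty slot while the fingers still hold or press it (x of spatula in the frame of slope above -0.004 m and y of spatula in the frame of slope between -0.006 and 0.006 m and z of spatula in the frame of slope between -0.012 and 0.012 m and x of spatula_tip in the frame of slope above 0.075 m and angle between the x axis of spatula and the x axis of slope, either way round below 0.09 rad and contact force between the fingers and spatula above 0.5 N), for 0.1 s.
At the end, for the whole second after the job is handed in: The spatula is at rest in the empty slot, blade down, its shoulder within 4 mm of the slotted plate, its long axis within 5 degrees of square to the slope (x of spatula in the frame of slope above -0.004 m and y of spatula in the frame of slope between -0.006 and 0.006 m and z of spatula in the frame of slope between -0.012 and 0.012 m and x of spatula_tip in the frame of slope above 0.075 m and angle between the x axis of spatula and the x axis of slope, either way round below 0.09 rad and linear speed of spatula below 0.02 m/s and angular speed of spatula below 0.1 rad/s); the robot touches nothing.
It fails at once if the blade or any part of the spatula is forced against the block with more than 40 N (contact force between spatula and holder above 40 N).
It fails at once if a bystander (jar, dropper, cast, bowl) is moved more than 30 mm (distance of any of jar_a, jar_b, dropper, cast, bowl, jar_c from where it was at the start of the episode above 0.03 m).
It also fails if it takes over 54 s, if anything falls off the work surface, if the arm or the gripper's body presses on something with over 40 N, if the wrist force passes 120 N, or if a joint passes its speed limit or range.

## Working session

There is one attempt and no reset: what is moved stays moved. The work goes in short steps, Python scripts to look and compute and a shell command to move; the robot and the scene stay as the last step left them, time stands still between calls to the robot, and variables do not carry over. Pictures are saved under pics/ and viewed, at most 10 in all, crops included, and the job is handed in when it is done.

```bash
mkdir -p pics; cat > h.py <<'E'
import numpy as np,cv2
from rig import sense,viewer,job,manip
from scipy.spatial.transform import Rotation as R
def cam(n):
    c=viewer.camera_info(n); Rm=cv2.Rodrigues(np.array(c["rvec"],float))[0]
    return c,Rm,np.array(c["tvec"],float).ravel()
def ray(n,u,v):
    c,Rm,t=cam(n); d=Rm.T@np.array([(u-c["cx"])/c["fx"],(v-c["cy"])/c["fy"],1]); return -Rm.T@t,d
def onz(n,u,v,z):
    o,d=ray(n,u,v); return o+d*(z-o[2])/d[2]
def dep(n,u,v,D):
    o,d=ray(n,u,v); return o+d*D
def proj(n,p):
    c,Rm,t=cam(n); q=(Rm@np.atleast_2d(p).T).T+t; return np.c_[c["fx"]*q[:,0]/q[:,2]+c["cx"],c["fy"]*q[:,1]/q[:,2]+c["cy"]]
def cloud(n,D):
    c,Rm,t=cam(n); v,u=np.mgrid[:D.shape[0],:D.shape[1]]
    q=np.stack([(u-c["cx"])/c["fx"]*D,(v-c["cy"])/c["fy"]*D,D],-1)-t; return q@Rm
def save(n,f):
    p,D=viewer.snapshot(n); cv2.imwrite(f"pics/{f}.png",p[...,::-1]); np.save(f"pics/{f}_d.npy",D); return p,D
E
python3 - <<'E'
from h import *
s=sense(); print(s, R.from_quat(s["eef_rot"]).as_matrix().round(3), manip.grip_point_offset)
for n in("scene","top"):
    save(n,n+"0"); c,Rm,t=cam(n); print(n,c["fx"],-Rm.T@t,Rm[2])
E
```

```text
{'clock': 0.0, 'joint_pos': array([-1.26230129e+00,  3.78081904e-01,  7.96272954e-02,  1.27442303e+00,
       -1.95093812e-05,  1.46053762e+00]), 'qd': array([ 0.00196339,  0.00219461,  0.00063489, -0.00105698, -0.00056463,
       -0.00093405]), 'tau': array([-2.59702181e-03, -4.63605416e+01,  2.69875664e+01,  2.08873709e-02,
       -3.48832818e-04, -1.04131556e-05]), 'position': array([ 0.23360718, -0.52461272,  0.20215075]), 'eef_rot': array([ 9.78160089e-01,  2.07850322e-01, -1.12685725e-04, -1.03458114e-03]), 'contact_force': array([-0.66400425,  0.30745234,  0.25238676]), 'wrist_torque': array([ 0.03596281, -0.02392144, -0.02575659]), 'gripper_force': 0.0, 'width': 0.08545125888208074} [[ 0.914  0.407 -0.001]
 [ 0.407 -0.914  0.002]
 [ 0.    -0.002 -1.   ]] 0.0187
scene 470.0719699055264 [1.34656286 0.56087602 0.79091545] [-0.68136331 -0.48226738 -0.55060168]
top 502.2643236222185 [ 0.39519918 -0.01726601  1.44709361] [ 0.0818927  -0.00164636 -0.99663979]
```

View pics/scene0.png

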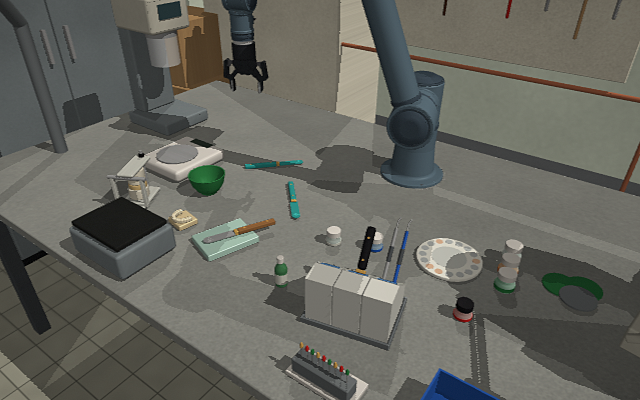

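View pics/top0.png

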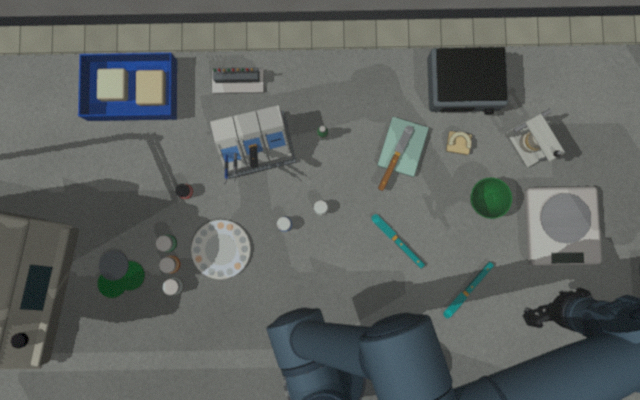

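```bash
python3 - <<'E'
from h import *
t=cv2.imread("pics/top0.png"); s=cv2.imread("pics/scene0.png")
a=cv2.resize(t[95:185,200:300],None,fx=4,fy=4,interpolation=cv2.INTER_CUBIC)
b=cv2.resize(t[110:200,350:450],None,fx=4,fy=4,interpolation=cv2.INTER_CUBIC)
cv2.imwrite("pics/crop1.png",np.hstack([a,b]))
D=np.load("pics/top0_d.npy"); C=cloud("top",D)
hsv=cv2.cvtColor(t,cv2.COLOR_BGR2HSV)
for (u,v) in [(250,115),(271,133),(239,150),(415,130),(394,172),(407,135),(330,225)]: print((u,v),C[v,u].round(4),hsv[v,u])
E
```

```text
(250, 115) [0.7288 0.1853 0.1198] [ 45  13 155]
(271, 133) [0.6802 0.1301 0.1125] [106  38 126]
(239, 150) [0.6377 0.2186 0.1007] [100  18 130]
(415, 130) [ 0.7003 -0.2742  0.0232] [ 80  42 139]
(394, 172) [ 0.5821 -0.2126  0.0052] [65 18 87]
(407, 135) [ 0.6851 -0.2499  0.0284] [  0   0 113]
(330, 225) [ 4.326e-01 -2.470e-02  3.000e-04] [ 39  15 119]
```

View pics/crop1.png

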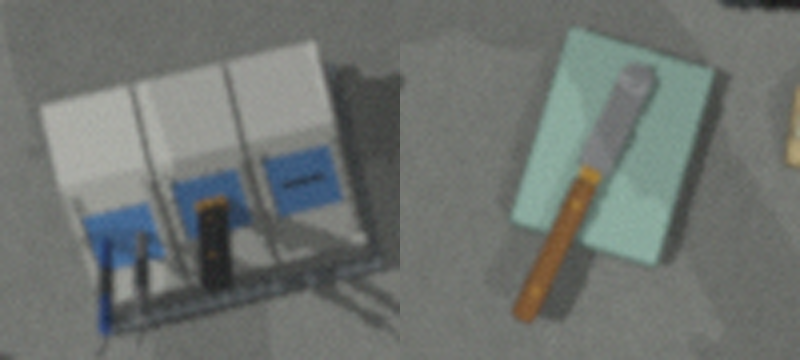

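```bash
cat > m.py <<'E'
from h import *
t=cv2.imread("pics/top0.png"); D=np.load("pics/top0_d.npy"); C=cloud("top",D)
hsv=cv2.cvtColor(t,cv2.COLOR_BGR2HSV)
v,u=np.mgrid[:400,:640]; reg=(u>205)&(u<300)&(v>100)&(v<185)
flat=reg&(C[...,2]>.114)&(C[...,2]<.130)&(C[...,0]>.66)
lab=cv2.morphologyEx(flat.astype(np.uint8),cv2.MORPH_OPEN,np.ones((3,3)))>0
P=C[lab][:,:2].astype(np.float32); print("top z",np.median(C[lab][:,2]),cv2.minAreaRect(P*1000))
n=lambda p:p/np.linalg.norm(p)
B=reg&(hsv[...,0]>100)&(hsv[...,0]<120)&(hsv[...,1]>90)
k,l,st,ce=cv2.connectedComponentsWithStats(B.astype(np.uint8))
for i in range(1,k):
    if st[i,4]>80:
        Q=C[l==i]; w=np.linalg.svd(Q-np.median(Q,0))[2][2] if len(Q)<3000 else 0
        w=w*np.sign(w[2]); print("blue",ce[i],st[i,4],Q.mean(0).round(4),w.round(3),np.degrees(np.arccos(w[2])),np.degrees(np.arctan2(w[1],w[0])))
g=cv2.cvtColor(t,cv2.COLOR_BGR2GRAY)
print(g[134:148,265:288])
# spatula
H=(hsv[...,0]>5)&(hsv[...,0]<22)&(hsv[...,1]>110)&(u>370)&(u<420)&(v>140)&(v<200)
p=np.argwhere(H)[:,::-1].astype(float)
W=np.array([onz("top",a,b,.032) for a,b in p])[:,:2]; m=W.mean(0); d=np.linalg.svd(W-m)[2][0]; d*=np.sign(d[0])
s=(W-m)@d; print("handle",len(W),m,d,np.degrees(np.arctan2(d[1],d[0])),"ends",m+d*s.min(),m+d*s.max(),np.ptp(s))
print("z handle",np.percentile(C[H][:,2],[10,50,90]))
E
python3 m.py
```

```text
top z 0.12164213738576533 ((702.8513793945312, 194.25942993164062), (67.72087097167969, 188.90835571289062), 12.412442207336426)
blue [275.37037037 139.73611111] 216 [0.6631 0.1193 0.1048] [0.956 0.208 0.205] 78.16402821875774 12.272604166688604
blue [252.59090909 144.35606061] 132 [0.6522 0.1814 0.102 ] [-0.645 -0.213  0.734] 42.77164193233294 -161.74530295826324
blue [230.08290155 153.59585492] 193 [0.629  0.2436 0.0963] [-0.566 -0.354  0.744] 41.909652091127185 -147.9668387989168
[[ 98  92 103 105  98  98  93  92  87  85  84  85  88  82  83  80  86  94
  110 109  92  68  60]
 [ 90  81  84  87  88  83  88  86  87  87  89  90  89  81  83  84  81  88
  102 116 100  76  64]
 [102  84  84  87  87  81  90  87  88  84  87  84  82  89  89  84  84  90
  104 114 103  78  63]
 [115  95  82  79  83  88  84  85  83  83  84  89  82  84  78  85  84  87
   99 110  99  87  68]
 [115  99  83  86  86  89  86  85  88  87  81  79  84  72  69  71  82  89
   91 104 106  90  68]
 [117  97  81  87  82  86  77  83  81  75  69  67  65  56  61  68  77  82
   85 103 108 100  82]
 [117 105  88  86  83  79  76 
[... 249 characters left out ...]
08 113  99]
 [112 118 101  85  80  84  85  84  86  84  84  82  81  87  82  85  87  86
   80  86 106 115 100]
 [100 118 115  91  82  85  86  81  85  85  86  89  82  84  87  85  86  86
   88  88  96 108  95]
 [ 93 117 120  94  79  81  87  84  84  80  82  80  83  83  86  88  88  94
   99 109 109 112 105]
 [ 89 115 121  97  85  82  86  87  85  87  85  88  90  92  95 101 112 116
  118 121 122 124 112]
 [ 84  94 106 105  92  83  83  87  89  93  95 100 109 114 114 119 120 125
  124 129 132 128 119]]
handle 195 [ 0.58150119 -0.19417922] [ 0.89307321 -0.44991137] -26.73799784953579 ends [ 0.53060619 -0.1685394 ] [ 0.63489679 -0.22107879] 0.11677721325000344
z handle [0.03009771 0.03365923 0.0369019 ]
```

```bash
python3 - <<'E'
from h import *
D=np.mean([viewer.snapshot("top")[1] for _ in range(6)],0); np.save("pics/Dm.npy",D); C=cloud("top",D)
ps=np.radians(12.4); X=np.array([np.cos(ps),np.sin(ps)]); Y=np.array([-X[1],X[0]]); c0=np.array([.70285,.19426])
a=(C[...,:2]-c0)@X; b=(C[...,:2]-c0)@Y
for lat in (-.064,0,.064):
  for xx in np.arange(-.10,.06,.008):
    k=(abs(b-lat)<.022)&(abs(a-xx)<.004)&(C[...,2]>.03)&(C[...,2]<.135)
    if k.sum(): print(lat,round(xx,3),k.sum(),np.median(C[k][:,2]).round(4),end=" | ")
  print()
# yaw from back & side edges of flat
k=(C[...,2]>.105)&(abs(a)<.08)&(abs(b)<.13)
for lat in np.arange(-.09,.091,.012):
    q=k&(abs(b-lat)<.006); print(round(lat,3),np.sort(a[q])[-3:].round(4))
q=k&(a>-.02)&(a<.03); print(np.percentile(b[q],[.5,99.5]))
o,d=ray("top",275.6,140.3); print("slot pts",[ (o+d*(z-o[2])/d[2]).round(4) for z in (.09,.095,.1)])
E
```

```text
-0.064 -0.1 32 0.0482 | -0.064 -0.092 51 0.0639 | -0.064 -0.084 52 0.0707 | -0.064 -0.076 53 0.0781 | -0.064 -0.068 56 0.0868 | -0.064 -0.06 53 0.0938 | -0.064 -0.052 54 0.0987 | -0.064 -0.044 56 0.1078 | -0.064 -0.036 53 0.1128 | -0.064 -0.028 54 0.1171 | -0.064 -0.02 51 0.1219 | -0.064 -0.012 44 0.1221 | -0.064 -0.004 51 0.1221 | -0.064 0.004 48 0.1221 | -0.064 0.012 47 0.1219 | -0.064 0.02 44 0.1221 | -0.064 0.028 50 0.1216 | -0.064 0.036 5 0.1204 | 
0 -0.1 19 0.0475 | 0 -0.092 26 0.065 | 0 -0.084 26 0.0719 | 0 -0.076 35 0.0795 | 0 -0.068 47 0.0904 | 0 -0.06 41 0.0962 | 0 -0.052 50 0.103 | 0 -0.044 52 0.1073 | 0 -0.036 56 0.1123 | 0 -0.028 60 0.1179 | 0 -0.02 49 0.122 | 0 -0.012 48 0.1219 | 0 -0.004 46 0.1218 | 0 0.004 49 0.1219 | 0 0.012 48 0.1217 | 0 0.02 47 0.1221 | 0 0.028 43 0.1221 | 0 0.036 7 0.121 | 
0.064 -0.1 28 0.0505 | 0.064 -0.092 47 0.0652 | 0.064 -0.084 48 0.0732 | 0.064 -0.076 43 0.0815 | 0.064 -0.068 45 0.0878 | 0.064 -0.06 51 0.0951 | 0.064 -0.052 52 0.1007 | 0.064 -0.044 54 0.1065 | 0.064 -0.036 56 0.1116 | 0.064 -0.028 57 0.1189 | 0.064 -0.02 49 0.1216 | 0.064 -0.012 45 0.122 | 0.064 -0.004 48 0.1218 | 0.064 0.004 44 0.1217 | 0.064 0.012 48 0.1217 | 0.064 0.02 49 0.1215 | 0.064 0.028 45 0.1218 | 0.064 0.036 3 0.1219 | 
-0.09 [0.033  0.036  0.0425]
-0.078 [0.0594 0.0726 0.0769]
-0.066 [0.0668 0.0749 0.0756]
-0.054 [0.0393 0.0507 0.0711]
-0.042 [0.033  0.0434 0.0653]
-0.03 [0.0325 0.0448 0.058 ]
-0.018 [0.071  0.072  0.0735]
-0.006 [0.0334 0.0521 0.0586]
0.006 [0.0402 0.0468 0.0568]
0.018 [0.0307 0.0319 0.0325]
0.03 [0.0325 0.0333 0.067 ]
0.042 [0.0583 0.0583 0.0626]
0.054 [0.0324 0.0528 0.0718]
0.066 [0.0496 0.0632 0.0753]
0.078 [0.031  0.0321 0.0597]
0.09 [0.0608 0.0745 0.0774]
[-0.10818326  0.10441975]
slot pts [array([0.6645, 0.1202, 0.09  ]), array([0.6635, 0.1197, 0.095 ]), array([0.6626, 0.1192, 0.1   ])]
```

```bash
python3 -m pendant '[[[322,343,-60],129.3,1],[[322,343,-60],129.3,1],[[322,343,-60],129.3,1],[[322,343,-60],129.3,1],[[322,343,-60],129.3,1],[[322,343,-60],129.3,1],[[322,343,-60],129.3,1],[[322,343,-60],129.3,1],[[322,343,-60],129.3,1],[[322,343,-60],129.3,1],[[322,343,-60],129.3,1],[[322,343,-60],129.3,1],[[322,343,-60],129.3,1],[[322,343,-60],129.3,1],[[322,343,-60],129.3,1],[[322,343,-60],129.3,1],[[322,343,-60],129.3,1],[[322,343,-60],129.3,1],[[322,343,-60],129.3,1],[[322,343,-60],129.3,0.2]]' 20
python3 - <<'E'
from h import *
p,D=save("top","t1"); s=sense(); print(s["position"],R.from_quat(s["eef_rot"]).as_matrix().round(3),s["joint_pos"].round(2),s["width"])
cv2.imwrite("pics/t1c.png",cv2.resize(p[110:230,330:470,::-1],None,fx=4,fy=4))
E
```

```text
clock: 2.07
position: [0.5559, -0.1823, 0.1431]
eef_rot: [0.232, 0.973, 0.0, 0.0]
contact_force: [-0.3, -0.3, -0.6]
width: 0.0752
gripper_force: 0.0
[ 0.5558578  -0.18233582  0.14313537] [[-0.892  0.452  0.   ]
 [ 0.452  0.892  0.   ]
 [-0.     0.    -1.   ]] [-0.43  0.42 -0.01  1.14  0.    0.04] 0.06862583450941726
```

View pics/t1c.png

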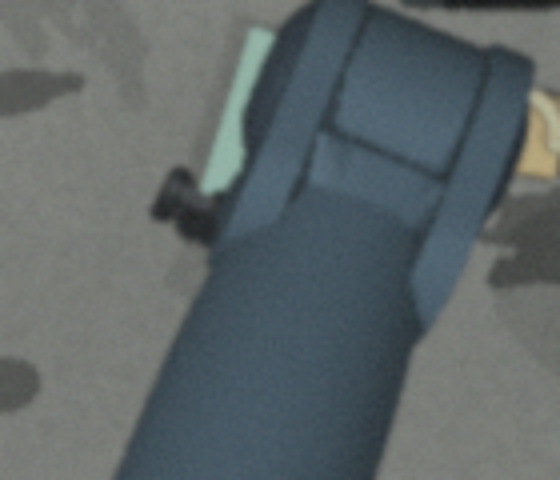

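```bash
python3 -m pendant '[[[0,1,-40],0,0.2],[[0,1,-80],0,0.2],[[0,1,-115],0,0.2],[[0,1,-133],0,0.2],[[0,1,-133],0,0.2],[[0,1,-133],0,-1],[[0,1,-133],0,-1],[[0,1,-133],0,-1],[[0,1,-133],0,-1],[[0,1,-133],0,-1],[[0,1,-133],0,-1],[[0,1,-133],0,-1]]' 30
python3 - <<'E'
from h import *
s=sense(); print(s["position"],s["width"])
E
```

```text
clock: 3.12
position: [0.5563, -0.1815, 0.0108]
eef_rot: [0.231, 0.973, -0.0, 0.001]
contact_force: [-0.3, 0.5, -1.0]
width: 0.0003
gripper_force: 0.0
[ 0.55627247 -0.1815361   0.01076132] 0.00028182954716291306
```

```bash
python3 - <<'E'
from h import *
p,D=save("scene","s2")
print(proj("scene",[sense()["position"],[.556,-.181,.027],[.5306,-.1685,.027],[.6349,-.2211,.027]]))
cv2.imwrite("pics/s2c.png",cv2.resize(p[150:280,170:330,::-1],None,fx=4,fy=4))
E
```

```text
[[265.79934195 227.32735663]
 [265.60781946 222.60246829]
 [274.88518647 219.90681447]
 [235.40919893 231.11523162]]
```

View pics/s2c.png

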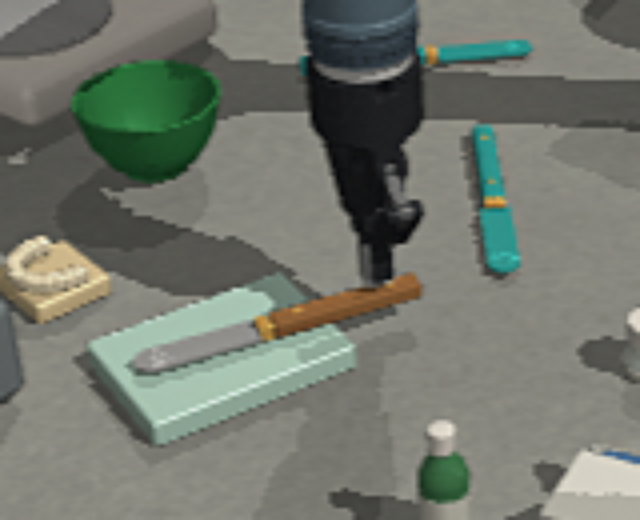

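```bash
python3 - <<'E'
from h import *
for f in ("scene0","s2"):
    t=cv2.imread(f"pics/{f}.png"); D=np.load(f"pics/{f}_d.npy"); C=cloud("scene",D)
    hsv=cv2.cvtColor(t,cv2.COLOR_BGR2HSV); v,u=np.mgrid[:400,:640]
    H=(hsv[...,0]>5)&(hsv[...,0]<22)&(hsv[...,1]>110)&(u>225)&(u<285)&(v>210)&(v<245)
    p=np.argwhere(H)[:,::-1].astype(float)
    for z in (.027,.030):
        W=np.array([onz("scene",a,b,z) for a,b in p])[:,:2]; m=W.mean(0); d=np.linalg.svd(W-m)[2][0]; d*=np.sign(d[0]); s=(W-m)@d
        print(f,z,len(W),m.round(4),np.degrees(np.arctan2(d[1],d[0])).round(1),(m+d*s.min()).round(4),(m+d*s.max()).round(4))
    print(np.median(C[H],0))
E
```

```text
scene0 0.027 260 [ 0.5877 -0.1948] -25.8 [ 0.5333 -0.1684] [ 0.6398 -0.22  ]
scene0 0.03 260 [ 0.5906 -0.1918] -25.8 [ 0.5365 -0.1656] [ 0.6426 -0.217 ]
[ 0.59031042 -0.19198389  0.03031272]
s2 0.027 255 [ 0.5891 -0.1951] -26.6 [ 0.5338 -0.1674] [ 0.6396 -0.2204]
s2 0.03 255 [ 0.592  -0.1921] -26.6 [ 0.537  -0.1646] [ 0.6424 -0.2173]
[ 0.59265056 -0.19447745  0.03013515]
```

```bash
python3 - <<'E'
from h import *
D=np.load("pics/s2_d.npy"); C=cloud("scene",D); t=cv2.imread("pics/s2.png")
for v in range(204,230,2): print(v,[(C[v,u]*1000).round().astype(int).tolist() for u in (260,263,265,267)],t[v,264])
s=sense(); print(s["gripper_force"],s["contact_force"],s["joint_pos"])
E
```

```text
204 [[575, -179, 100], [572, -171, 102], [596, -141, 126], [594, -136, 126]] [25 23 22]
206 [[574, -181, 92], [586, -159, 107], [590, -147, 114], [594, -137, 120]] [16 15 16]
208 [[577, -178, 89], [587, -158, 102], [591, -147, 108], [587, -143, 108]] [19 19 16]
210 [[574, -182, 79], [582, -163, 90], [585, -153, 97], [573, -157, 88]] [18 18 16]
212 [[569, -187, 67], [585, -161, 87], [561, -176, 68], [559, -170, 69]] [19 17 17]
214 [[572, -184, 64], [572, -174, 68], [564, -173, 64], [560, -170, 63]] [17 17 15]
216 [[568, -189, 53], [568, -178, 57], [564, -174, 57], [559, -172, 55]] [30 27 26]
218 [[570, -188, 47], [569, -178, 51], [567, -172, 52], [562, -169, 51]] [28 27 24]
220 [[525, -232, -3], [572, -175, 47], [561, -178, 40], [556, -175, 38]] [44 41 38]
222 [[567, -191, 31], [563, -184, 32], [558, -181, 30], [558, -174, 33]] [ 41  78 117]
224 [[573, -186, 30], [566, -182, 28], [564, -176, 29], [559, -173, 27]] [ 55  95 138]
226 [[580, -181, 29], [570, -179, 24], [565, -176, 23], [556, -177, 17]] [ 43  81 121]
228 [[577, -184, 20], [552, -196, -1], [548, -193, -2], [540, -192, -6]] [81 84 81]
0.0 [ 1.02335172 -0.48377667 -0.56671816] [-4.23867174e-01  5.21671086e-01 -2.14984058e-01  8.33506440e-01
  8.39183876e-05  4.22610485e-02]
```

```bash
python3 - <<'E'
from h import *
print(proj("scene",[[.2336,-.5246,.2022],[.2336,-.5246,.2152]]))
n=np.array([.407,-.914,0])*.0425
print(proj("scene",[np.array([.2336,-.5246,.2152])+n,np.array([.2336,-.5246,.2152])-n]))
a=cv2.imread("pics/scene0.png")[60:110,205:285]; b=cv2.imread("pics/s2.png")[190:240,225:305]
cv2.imwrite("pics/cmp.png",np.vstack([cv2.resize(x,None,fx=6,fy=6,interpolation=cv2.INTER_CUBIC) for x in(a,b)]))
E
```

```text
[[248.59679769 102.26552583]
 [248.30893119  98.60843153]]
[[236.41860884  97.6315839 ]
 [260.30304573  99.59380619]]
```

View pics/cmp.png

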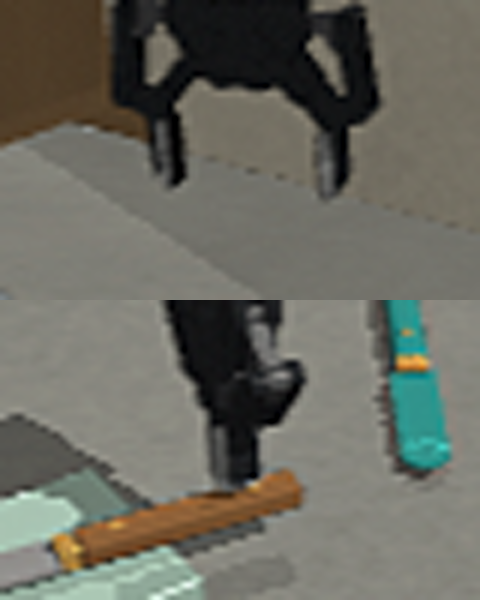

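```bash
python3 -m pendant '[[[0,0,10],0,0.2],[[0,0,10],0,0.2],[[0,0,10],0,0.2],[[0,0,10],0,0.2],[[0,0,0],0,0.2],[[0,0,-8],0,0.2],[[0,0,-12],0,0.2],[[0,0,-12],0,0.2]]' 30
python3 - <<'E'
from h import *
p,D=save("scene","s3"); s=sense(); print(s["position"],s["width"])
cv2.imwrite("pics/s3c.png",cv2.resize(p[190:240,225:305,::-1],None,fx=7,fy=7,interpolation=cv2.INTER_CUBIC))
E
```

```text
clock: 3.83
position: [0.554, -0.1806, -0.004]
eef_rot: [0.231, 0.973, 0.0, -0.002]
contact_force: [-0.2, 0.0, -0.3]
width: 0.0513
gripper_force: 0.0
[ 0.5545621  -0.18076574 -0.00331834] 0.051237519229586054
```

View pics/s3c.png

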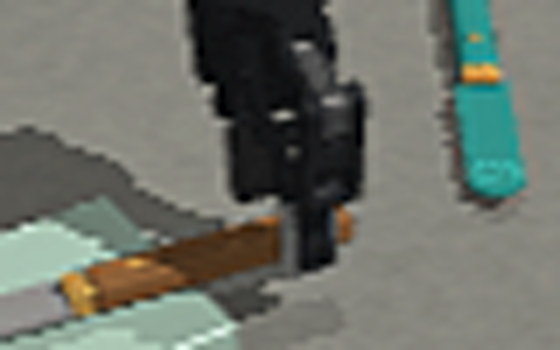

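```bash
python3 - <<'E'
from h import *
T=np.array([.5545,-.1808,0]); n=np.array([.452,.892,0])
for off in (.027,.036):
  print(proj("scene",[T+n*off+[0,0,z] for z in (0,.01,.02,.03)]).round(1).tolist())
E
```

```text
[[270.2, 235.3], [270.0, 232.4], [269.9, 229.5], [269.7, 226.5]]
[[271.5, 237.0], [271.3, 234.1], [271.1, 231.2], [270.9, 228.3]]
```

```bash
python3 -m pendant '[[[1,-1,-6],0,0.2],[[1,-1,-11],0,0.2],[[1,-1,-13],0,0.2],[[1,-1,-13],0,0.2]]' 30
python3 -m pendant '[[[0,0,0],0,-0.3],[[0,0,0],0,-1],[[0,0,0],0,-1],[[0,0,0],0,-1],[[0,0,0],0,-1],[[0,0,0],0,-1],[[0,0,0],0,-1]]' 30
```

```text
clock: 4.22
position: [0.5563, -0.1821, -0.0157]
eef_rot: [0.231, 0.973, 0.0, -0.001]
contact_force: [-0.5, 0.7, -0.2]
width: 0.0515
gripper_force: 0.0
clock: 4.8
position: [0.5571, -0.1824, -0.0146]
eef_rot: [0.231, 0.973, 0.0, 0.0]
contact_force: [0.0, -0.1, 1.4]
width: 0.017
gripper_force: 34.5
```

```bash
python3 -m pendant '[[[0,0,20],0,-1],[[0,0,60],0,-1],[[0,0,100],0,-1],[[0,0,140],0,-1],[[0,0,180],0,-1],[[0,0,220],0,-1],[[0,0,250],0,-1],[[0,0,250],0,-1],[[0,0,250],0,-1]]' 20
python3 - <<'E'
from h import *
p,D=save("scene","s4"); s=sense(); print(s["position"],s["width"])
P=s["position"]+np.array([0,0,.0187]); print(proj("scene",P))
C=cloud("scene",D)
u,v=proj("scene",P)[0].astype(int); cv2.imwrite("pics/s4c.png",cv2.resize(p[v-60:v+60,u-80:u+60,::-1],None,fx=4,fy=4)); print(u,v)
E
```

```text
clock: 5.55
position: [0.5583, -0.183, 0.2373]
eef_rot: [0.231, 0.973, -0.0, 0.002]
contact_force: [0.7, 0.0, -1.3]
width: 0.0175
gripper_force: 34.3
[ 0.55709522 -0.18248712  0.23516278] 0.017507919208974983
[[259.92341932 149.62102634]]
259 149
```

View pics/s4c.png

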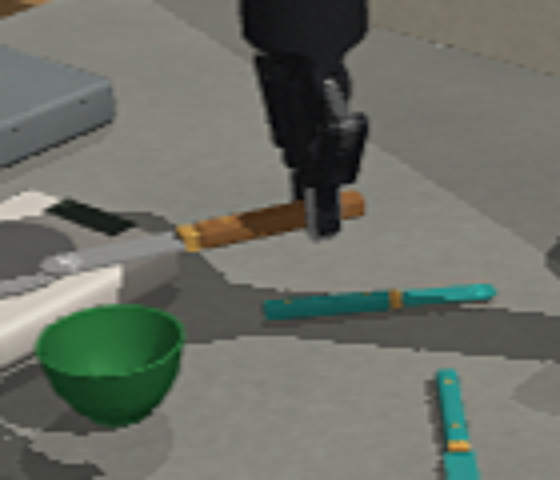

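```bash
python3 -m pendant '[[[-57,92,0],39.1,-1],[[-57,92,0],39.1,-1],[[-57,92,0],39.1,-1],[[-57,92,0],39.1,-1],[[-57,92,-60],39.1,-1],[[-57,92,-100],39.1,-1],[[-57,92,-142],39.1,-1],[[-57,92,-142],39.1,-1],[[-57,92,-142],39.1,-1]]' 20
cat > pit.py <<'E'
from h import *
import sys
def pitch(f):
    p,D=save("scene",f); s=sense(); T=R.from_quat(s["eef_rot"]).as_matrix(); n=T[:,1]; X=-T[:,0]; G=s["position"]+[0,0,.0416]
    print("TCP",s["position"].round(4),"w",s["width"].round(4),"gf",round(float(s["gripper_force"]),1),"F",s["contact_force"].round(1),"yaw",np.degrees(np.arctan2(X[1],X[0])).round(2))
    hsv=cv2.cvtColor(p,cv2.COLOR_RGB2HSV); v,u=np.mgrid[:400,:640]; g=proj("scene",G)[0]
    H=(hsv[...,0]>5)&(hsv[...,0]<24)&(hsv[...,1]>110)&(np.hypot(u-g[0],v-g[1])<70)
    k,l,st,ce=cv2.connectedComponentsWithStats(cv2.dilate(H.astype(np.uint8),np.ones((3,3))))
    q=np.argwhere(H)[:,::-1]
    W=[]
    for a,b in q:
        o,d=ray("scene",a,b); W.append(o+d*((G-o)@n)/(d@n)-G)
    W=np.array(W); xz=np.c_[W@X,W[:,2]]
    near=(np.hypot(*xz.T)<.11); xz=xz[near]; m=np.median(xz,0); d=cv2.fitLine(xz.astype(np.float32),cv2.DIST_HUBER,0,.001,.001).ravel(); 
    e=d[:2]*(1 if d[0]>0 else -1); t=(xz-d[2:])@e; b=np.array(d[2:])+e*np.percentile(t,99.5); r=d[2:]+e*np.percentile(t,.5)
    print("n",len(xz),"pitch down",np.degrees(np.arctan2(-e[1],e[0])).round(1),"shoulder rel grip(x,z mm)",(b*1000).round(1),"rear",(r*1000).round(1),"px",g)
    return p,g
if __name__=="__main__":
    p,g=pitch(sys.argv[1])
    if len(sys.argv)>2:
        u,v=g.astype(int); a=max(u-80,0); b=max(v-60,0); cv2.imwrite(f"pics/{sys.argv[1]}c.png",cv2.resize(p[b:v+60,a:u+60,::-1],None,fx=4,fy=4))
E
python3 pit.py a1
```

```text
clock: 6.35
position: [0.493, -0.0882, 0.0861]
eef_rot: [-0.108, 0.994, 0.003, -0.007]
contact_force: [0.2, -0.4, -0.3]
width: 0.017
gripper_force: 34.3Traceback (most recent call last):
  File "pit.py", line 19, in <module>
    p,g=pitch(sys.argv[1])
        ~~~~~^^^^^^^^^^^^^
  File "pit.py", line 5, in pitch
    print("TCP",s["position"].round(4),"w",s["width"].round(4),"gf",round(float(s["gripper_force"]),1),"F",s["contact_force"].round(1),"yaw",np.degrees(np.arctan2(X[1],X[0])).round(2))
                                           ^^^^^^^^^^^^^^^^
AttributeError: 'float' object has no attribute 'round'
```

```bash
sed -i 's/s\["width"\].round(4)/round(float(s["width"]),4)/' pit.py; python3 pit.py a2 c
```

```text
TCP [ 0.4978 -0.0897  0.0916] w 0.0171 gf 34.3 F [ 0.5  0.6 -0.6] yaw 12.39
n 172 pitch down -2.8 shoulder rel grip(x,z mm) [99.9  1.9] rear [-2.7 -3.1] px [303.72785339 191.6188452 ]
```

View pics/a2c.png

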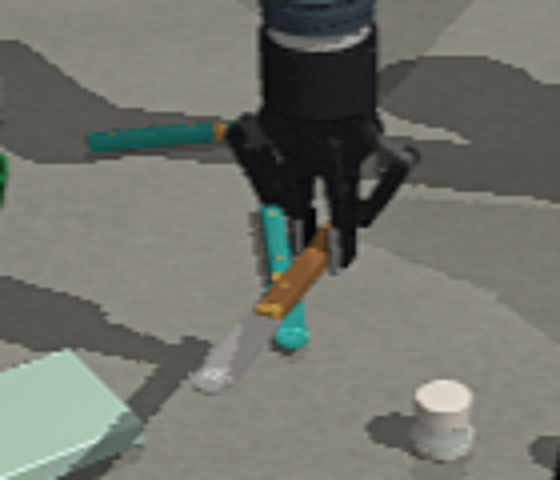

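```bash
python3 -m pendant '[[[2,0,3],0,-0.64],[[2,0,3],0,-0.64],[[2,0,3],0,-0.64]]' 20; python3 pit.py a3;  python3 -m pendant '[[[0,0,0],0,-0.61],[[0,0,0],0,-0.61]]' 20; python3 pit.py a4; python3 -m pendant '[[[0,0,0],0,-0.59],[[0,0,0],0,-0.59]]' 20; python3 pit.py a5
```

```text
clock: 6.7
position: [0.5039, -0.091, 0.0982]
eef_rot: [-0.108, 0.994, -0.001, 0.002]
contact_force: [-0.3, -0.6, -0.7]
width: 0.0173
gripper_force: 34.3
TCP [ 0.5035 -0.0909  0.0978] w 0.0173 gf 34.3 F [ 0.1  0.3 -0.1] yaw 12.4
n 173 pitch down -2.7 shoulder rel grip(x,z mm) [101.3   6.9] rear [-0.7  2.1] px [302.07513769 190.37639055]
clock: 6.92
position: [0.5024, -0.0905, 0.0968]
eef_rot: [-0.108, 0.994, -0.0, 0.001]
contact_force: [-0.2, -0.7, -0.8]
width: 0.017
gripper_force: 34.3
TCP [ 0.5021 -0.0904  0.0966] w 0.0172 gf 34.3 F [-0.4 -0.1 -0.2] yaw 12.4
n 168 pitch down -5.9 shoulder rel grip(x,z mm) [103.1  10.1] rear [ 1.7 -0.3] px [302.5157413  190.61621613]
clock: 7.13
position: [0.5018, -0.0903, 0.0961]
eef_rot: [-0.108, 0.994, 0.0, -0.0]
contact_force: [0.0, 0.2, -0.7]
width: 0.0173
gripper_force: 19.7
TCP [ 0.5018 -0.0903  0.0961] w 0.0179 gf 19.7 F [ 0.  -0.4 -0.1] yaw 12.39
n 163 pitch down -3.6 shoulder rel grip(x,z mm) [103.9   7.2] rear [-3.6  0.4] px [302.64124592 190.72312393]
```

```bash
for i in 1; do python3 -m pendant '[[[0,0,0],0,-0.58],[[0,0,0],0,-0.58]]' 20; python3 pit.py a6; python3 -m pendant '[[[0,0,0],0,-0.57]]' 20; python3 pit.py a7;python3 -m pendant '[[[0,0,0],0,-0.565]]' 20; python3 pit.py a8; done | grep -v -E "eef|contact|clock|position"
```

```text
width: 0.0181
gripper_force: 2.5
TCP [ 0.5018 -0.0903  0.0961] w 0.0179 gf 2.5 F [-0.7  0.7 -0.9] yaw 12.4
n 208 pitch down 9.5 shoulder rel grip(x,z mm) [102.7 -14.1] rear [-5.5  4.1] px [302.61869621 190.73404687]
width: 0.0184
gripper_force: 0.0
TCP [ 0.5019 -0.0903  0.0962] w 0.0185 gf 0.0 F [0.7 0.4 0.5] yaw 12.4
n 237 pitch down 33.5 shoulder rel grip(x,z mm) [ 75.5 -80.6] rear [-11.7 -22.9] px [302.59627827 190.72062193]
width: 0.0186
gripper_force: 0.0
TCP [ 0.5019 -0.0904  0.0962] w 0.0184 gf 0.0 F [-0.6  0.   0.7] yaw 12.39
n 18 pitch down -65.9 shoulder rel grip(x,z mm) [64.3 21.4] rear [   4.  -113.6] px [302.58910703 190.71132012]
```

```bash
cat > loc.py <<'E'
from h import *
for n,f in(("scene","z"),("top","z2")):
    p,D=save(n,f); C=cloud(n,D); hsv=cv2.cvtColor(p,cv2.COLOR_RGB2HSV)
    v,u=np.mgrid[:400,:640]
    H=(hsv[...,0]>5)&(hsv[...,0]<22)&(hsv[...,1]>110)&(C[...,0]>.35)&(C[...,0]<.75)&(abs(C[...,1])<.25)
    k,l,st,ce=cv2.connectedComponentsWithStats(H.astype(np.uint8),connectivity=8)
    for i in range(1,k):
        if st[i,4]>15:
            q=np.argwhere(l==i)[:,::-1]; c=C[l==i]; m=np.median(c,0)
            W=np.array([onz(n,a,b,.010) for a,b in q])[:,:2]; d=cv2.fitLine(W.astype(np.float32),cv2.DIST_HUBER,0,.001,.001).ravel(); e=d[:2]; t=(W-d[2:])@e
            print(n,st[i],m.round(3),"z",np.percentile(c[:,2],[5,95]).round(3),"ends@z10",(d[2:]+e*t.min()).round(4),(d[2:]+e*t.max()).round(4),np.degrees(np.arctan2(e[1],e[0])).round(1))
E
python3 loc.py
```

```text
scene [293 215  22  26 189] [ 0.494 -0.093  0.013] z [0.006 0.017] ends@z10 [ 0.4263 -0.1113] [ 0.5513 -0.0797] 14.2
scene [356 269  10   5  35] [0.652 0.182 0.104] z [0.101 0.107] ends@z10 [0.5545 0.1424] [0.5589 0.1185] -79.5
```

```bash
python3 - <<'E'
from h import *
p=cv2.imread("pics/z.png"); hsv=cv2.cvtColor(p,cv2.COLOR_BGR2HSV)
a=np.array([.4263,-.1113]); e=np.array([.9694,.2453])
for s in np.arange(-.10,.23,.01):
    u,v=proj("scene",np.r_[a+e*s,.012])[0].round().astype(int); print(round(s,2),(u,v),hsv[v,u],end="; ")
print(sense()["clock"])
E
```

```text
-0.1 (np.int64(325), np.int64(197)) [ 27  16 140]; -0.09 (np.int64(324), np.int64(199)) [ 27  20 140]; -0.08 (np.int64(323), np.int64(201)) [ 27  17 137]; -0.07 (np.int64(322), np.int64(202)) [ 24  18 138]; -0.06 (np.int64(320), np.int64(204)) [ 33  17 135]; -0.05 (np.int64(319), np.int64(206)) [ 33  17 135]; -0.04 (np.int64(318), np.int64(207)) [ 27  17 135]; -0.03 (np.int64(317), np.int64(209)) [ 24  19 136]; -0.02 (np.int64(316), np.int64(211)) [ 24  19 137]; -0.01 (np.int64(314), np.int64(212)) [ 26  15 135]; -0.0 (np.int64(313), np.int64(214)) [ 48  10 131]; 0.01 (np.int64(312), np.int64(216)) [ 14 158 150]; 0.02 (np.int64(310), np.int64(218)) [ 19 156 213]; 0.03 (np.int64(309), np.int64(220)) [ 14 152 149]; 0.04 (np.int64(308), np.int64(222)) [ 14 152 146]; 0.05 (np.int64(306), np.int64(223)) [ 14 154 149]; 0.06 (np.int64(305), np.int64(225)) [ 14 155 148]; 0.07 (np.int64(304), np.int64(227)) [ 14 156 147]; 0.08 (np.int64(302), np.int64(229)) [ 14 153 147]; 0.09 (np.int64(301), np.int64(231)) [ 15 153 152]; 0.1 (np.int64(300), np.int64(233)) [ 14 153 140]; 0.11 (np.int64(298), np.int64(235)) [ 14 151 147]; 0.12 (np.int64(297), np.int64(237)) [ 20 153 223]; 0.13 (np.int64(295), np.int64(239)) [ 19 188  87]; 0.14 (np.int64(294), np.int64(241)) [ 15   3 154]; 0.15 (np.int64(292), np.int64(243)) [ 30   7 151]; 0.16 (np.int64(291), np.int64(246)) [ 25  10 153]; 0.17 (np.int64(289), np.int64(248)) [ 30   8 151]; 0.18 (np.int64(287), np.int64(250)) [ 25  10 152]; 0.19 (np.int64(286), np.int64(252)) [ 45   7 150]; 0.2 (np.int64(284), np.int64(254)) [ 36   7 178]; 0.21 (np.int64(283), np.int64(257)) [ 19  20 177]; 0.22 (np.int64(281), np.int64(259)) [ 18  23 189]; 7.7667
```

```bash
python3 -m pendant '[[[-38,-11,0],1.8,0],[[-38,-11,-30],1.8,0],[[-38,-11,-60],1.8,0],[[-38,-11,-90],1.8,0],[[-38,-11,-108],1.8,0],[[-38,-11,-112],1.8,0],[[-38,-11,-115],1.8,0],[[-38,-11,-115],1.8,0]]' 30;python3 -m pendant '[[[0,0,-2],0,0],[[0,0,-3],0,0],[[0,0,-3],0,0]]' 30
```

```text
clock: 8.43
position: [0.4642, -0.1014, -0.0186]
eef_rot: [-0.124, 0.992, -0.0, 0.0]
contact_force: [0.2, -0.3, 0.6]
width: 0.0427
gripper_force: 0.0
clock: 8.68
position: [0.4649, -0.1017, -0.021]
eef_rot: [-0.124, 0.992, -0.0, 0.001]
contact_force: [-0.8, -0.0, 0.3]
width: 0.0423
gripper_force: 0.0
```

```bash
python3 -m pendant '[[[0,0,0],0,-0.3],[[0,0,0],0,-1],[[0,0,0],0,-1],[[0,0,0],0,-1],[[0,0,0],0,-1],[[0,0,0],0,-1]]' 30
```

```text
clock: 9.18
position: [0.4644, -0.1015, -0.0213]
eef_rot: [-0.124, 0.992, -0.0, 0.0]
contact_force: [-0.1, 0.8, 6.6]
width: 0.017
gripper_force: 29.9
```

```bash
sed -i 's/\.0416/.0283/' pit.py; python3 -m pendant '[[[0,0,10],0,-1],[[0,0,40],0,-1],[[0,0,80],0,-1],[[0,0,110],0,-1],[[0,0,129],0,-1],[[0,0,129],0,-0.62],[[0,0,129],0,-0.62],[[0,0,129],0,-0.6],[[0,0,129],0,-0.6]]' 20; python3 pit.py b1 | tail -2;  python3 -m pendant '[[[0,0,0],0,-0.59],[[0,0,0],0,-0.59]]' 20 | tail -2;  python3 pit.py b2
```

```text
clock: 9.93
position: [0.4624, -0.1008, 0.1055]
eef_rot: [-0.124, 0.992, 0.001, -0.001]
contact_force: [0.3, 0.3, -0.8]
width: 0.017
gripper_force: 22.8
TCP [ 0.4623 -0.1008  0.1054] w 0.0174 gf 22.8 F [-0.  -0.4 -0.8] yaw 14.19
n 146 pitch down -6.7 shoulder rel grip(x,z mm) [104.   11.1] rear [-5.7 -1.8] px [308.32125572 184.68576592]
width: 0.018
gripper_force: 12.2
TCP [ 0.4632 -0.1012  0.1064] w 0.0174 gf 12.2 F [-0.3 -0.2 -0.1] yaw 14.19
n 147 pitch down -4.2 shoulder rel grip(x,z mm) [106.5   8.4] rear [-0.3  0.6] px [308.02488322 184.49344598]
```

```bash
python3 -m pendant '[[[0,0,0],0,-0.585],[[0,0,0],0,-0.585]]' 20 | tail -2;  python3 pit.py b3
```

```text
width: 0.0175
gripper_force: 6.9
TCP [ 0.4638 -0.1013  0.107 ] w 0.0178 gf 6.9 F [ 0.1 -0.3 -0.3] yaw 14.2
n 149 pitch down -6.5 shoulder rel grip(x,z mm) [105.4  11.4] rear [-1.9 -0.9] px [307.849128   184.34876777]
```

```bash
python3 -m pendant '[[[0,0,0],0,-0.583]]' 20 | tail -2;  python3 pit.py b4
```

```text
width: 0.0175
gripper_force: 4.8
TCP [ 0.4639 -0.1013  0.1072] w 0.0178 gf 4.8 F [ 0.3  0.2 -1.3] yaw 14.2
n 147 pitch down -4.6 shoulder rel grip(x,z mm) [105.2   8.8] rear [-1.9  0.2] px [307.82185066 184.31553244]
```

```bash
python3 -m pendant '[[[0,0,0],0,-0.5815]]' 20 | tail -2;  python3 pit.py b5
```

```text
width: 0.0178
gripper_force: 3.2
TCP [ 0.4639 -0.1014  0.1072] w 0.0179 gf 3.2 F [-0.2 -0.4 -0.6] yaw 14.2
n 154 pitch down -3.5 shoulder rel grip(x,z mm) [105.1   7. ] rear [-1.8  0.5] px [307.8122111  184.30163435]
```

```bash
python3 -m pendant '[[[0,0,0],0,-0.5805],[[0,0,0],0,-0.5805]]' 20 | tail -2;  python3 pit.py b6|tail -1; python3 pit.py b7|tail -1
```

```text
width: 0.0182
gripper_force: 2.0
n 220 pitch down 41.6 shoulder rel grip(x,z mm) [ 71.5 -48.3] rear [-11.  25.] px [307.80736316 184.30249103]
n 226 pitch down 58.8 shoulder rel grip(x,z mm) [ 53.4 -64.8] rear [-6.4 34.1] px [307.84229252 184.23048782]
```

```bash
python3 -m pendant '[[[0,0,0],0,-0.7],[[0,0,0],0,-0.9],[[0,0,0],0,-1]]' 30;  python3 pit.py b8|tail -1; python3 pit.py b9|tail -1
python3 -m pendant '[[[0,0,60],0,-1],[[0,0,60],0,-1],[[0,0,60],0,-1],[[0,0,60],0,-1]]' 30;  python3 pit.py c1 c;python3 pit.py c2
```

```text
clock: 11.2
position: [0.4639, -0.1014, 0.1072]
eef_rot: [-0.124, 0.992, -0.0, 0.0]
contact_force: [-0.2, 0.1, 0.4]
width: 0.0166
gripper_force: 29.6
n 222 pitch down 66.5 shoulder rel grip(x,z mm) [ 43.2 -68.6] rear [-3.6 38.9] px [307.81271212 184.30812487]
n 223 pitch down 64.6 shoulder rel grip(x,z mm) [ 46.  -67.1] rear [-4.2 38.8] px [307.81384646 184.31621221]
clock: 11.63
position: [0.4651, -0.1017, 0.1681]
eef_rot: [-0.124, 0.992, -0.001, 0.001]
contact_force: [0.2, -0.9, -0.4]
width: 0.017
gripper_force: 29.6
TCP [ 0.464  -0.1014  0.1669] w 0.0167 gf 29.6 F [-1.2 -0.4 -0.6] yaw 14.2
n 220 pitch down 62.8 shoulder rel grip(x,z mm) [ 53.2 -72.6] rear [-3.1 36.9] px [307.65237107 164.98210252]
TCP [ 0.4633 -0.1011  0.1662] w 0.0167 gf 29.6 F [ 0.2 -0.  -1. ] yaw 14.2
n 223 pitch down 62.9 shoulder rel grip(x,z mm) [ 52.8 -75. ] rear [-5.5 38.7] px [307.88789911 165.15045782]
```

```bash
cat > l3.py <<'E'
from h import *
def l3(f="l3",k=5):
    L=[save("scene",f) for _ in range(k)]; p=np.median([a for a,_ in L],0).astype(np.uint8); D=np.median([b for _,b in L],0); C=cloud("scene",D)
    s=sense(); T=R.from_quat(s["eef_rot"]).as_matrix(); X=-T[:,0]; n=T[:,1]; G=s["position"]+[0,0,.0283]
    hsv=cv2.cvtColor(p,cv2.COLOR_RGB2HSV)
    rel=C-G; near=(np.linalg.norm(rel,axis=2)<.13)&(abs(rel@n)<.025)
    H=near&(hsv[...,0]>5)&(hsv[...,0]<24)&(hsv[...,1]>100)
    He=cv2.erode(H.astype(np.uint8),np.ones((2,2)))>0
    Q=np.c_[rel[He]@X,rel[He]@n,rel[He][:,2]]
    d=cv2.fitLine(Q.astype(np.float32),cv2.DIST_HUBER,0,.001,.001).ravel(); e=d[:3]*(-1 if d[2]>0 else 1); t=(Q-d[3:])@e
    print("orange",len(Q),"dir",e.round(3),"pitch",np.degrees(np.arctan2(-e[2],e[0])).round(1),"yawoff",np.degrees(np.arctan2(e[1],e[0])).round(1),"ends",(d[3:]+e*t.min()).round(4),(d[3:]+e*t.max()).round(4))
    # steel blade: above bench, ahead
    ab=(C[...,2]>.02)&(np.linalg.norm(rel,axis=2)<.2)&(abs(rel@n)<.03)&(rel@X>.02)&(hsv[...,1]<60)&(rel[...,2]<-.02)
    B=np.c_[rel[ab]@X,rel[ab]@n,rel[ab][:,2]]
    if len(B)>20:
        d=cv2.fitLine(B.astype(np.float32),cv2.DIST_HUBER,0,.001,.001).ravel(); e2=d[:3]*(-1 if d[2]>0 else 1); t=(B-d[3:])@e2
        print("blade",len(B),"dir",e2.round(3),"pitch",np.degrees(np.arctan2(-e2[2],e2[0])).round(1),"ends",(d[3:]+e2*np.percentile(t,2)).round(4),(d[3:]+e2*np.percentile(t,98)).round(4),"world tip",(G+np.c_[X,n,[0,0,1]]@(d[3:]+e2*np.percentile(t,98))).round(4))
    return p
if __name__=="__main__": l3()
E
python3 l3.py
```

```text
orange 168 dir [ 0.532  0.059 -0.845] pitch 57.8 yawoff 6.3 ends [-0.0125 -0.004   0.0264] [ 0.0461  0.0025 -0.0665]
blade 266 dir [ 0.588  0.013 -0.809] pitch 54.0 ends [ 0.0451 -0.0032 -0.0692] [ 0.093  -0.0022 -0.1351] world tip [ 0.5538 -0.0804  0.0592]
```

```bash
python3 -m pendant '[[[0,0,-35],0,-1],[[0,0,-55],0,-1],[[0,0,-60],0,-1],[[0,0,-64],0,-1],[[0,0,-68],0,-1],[[0,0,-70],0,-1],[[0,0,-70],0,-1],[[0,0,-70],0,-1]]' 20; python3 -m pendant '[[[0,0,30],0,-1],[[0,0,70],0,-1],[[0,0,100],0,-1],[[0,0,100],0,-1],[[0,0,100],0,-1]]' 30; python3 l3.py
```

```text
clock: 12.65
position: [0.4636, -0.1015, 0.0976]
eef_rot: [-0.123, 0.992, -0.0, -0.0]
contact_force: [-2.8, -0.5, 4.7]
width: 0.0167
gripper_force: 29.1
clock: 13.07
position: [0.4659, -0.1019, 0.1992]
eef_rot: [-0.124, 0.992, -0.001, 0.002]
contact_force: [0.6, -0.6, -0.9]
width: 0.0167
gripper_force: 29.9
orange 182 dir [ 0.614  0.01  -0.789] pitch 52.1 yawoff 1.0 ends [-0.0138 -0.001   0.0208] [ 0.051   0.0001 -0.0625]
blade 278 dir [ 0.62   0.017 -0.785] pitch 51.7 ends [ 0.0483 -0.0037 -0.0661] [ 0.0985 -0.0024 -0.1297] world tip [ 0.5589 -0.079   0.0939]
```

```bash
python3 -m pendant '[[[10,20,40],-1.8,-1],[[40,90,65],-1.8,-1],[[65,140,65],-1.8,-1],[[80,195,65],-1.8,-1],[[80,195,65],-1.8,-1],[[80,195,65],-1.8,-1],[[80,195,65],-1.8,-1],[[80,195,65],-1.8,-1],[[80,195,65],-1.8,-1]]' 80; python3 l3.py; python3 -c "
from h import *
print(sense()['position'])"
```

```text
clock: 14.07
position: [0.5431, 0.0933, 0.261]
eef_rot: [-0.108, 0.994, -0.0, -0.001]
contact_force: [0.4, -0.5, -0.9]
width: 0.0148
gripper_force: 78.3
orange 264 dir [ 0.594  0.058 -0.802] pitch 53.5 yawoff 5.6 ends [-0.0184 -0.004   0.0267] [ 0.0493  0.0026 -0.0646]
blade 405 dir [ 0.61   0.026 -0.792] pitch 52.4 ends [ 0.0329 -0.0042 -0.0488] [ 0.0967 -0.0014 -0.1316] world tip [0.6383 0.1117 0.1588]
[0.54351745 0.09255468 0.26208913]
```

```bash
python3 - <<'E'
from h import *
ps=np.radians(12.4); X=np.array([np.cos(ps),np.sin(ps)]); Y=np.array([-X[1],X[0]]); c0=np.array([.70285,.19426])
for n,f in(("top","top0"),("scene","scene0")):
    C=cloud(n,np.load(f"pics/{f}_d.npy")); a=(C[...,:2]-c0)@X; b=(C[...,:2]-c0)@Y
    k=(abs(a)<.06)&(abs(b)<.12)&(abs(C[...,2]-.122)<.006); k=cv2.morphologyEx(k.astype(np.uint8),cv2.MORPH_OPEN,np.ones((3,3)))>0
    print(n,k.sum(),np.median(C[k][:,2]).round(4),"a",np.percentile(a[k],[1,99]).round(4),"b",np.percentile(b[k],[1,99]).round(4))
    P=np.array([a[k],b[k]]).T.astype(np.float32)*1000; print(cv2.minAreaRect(P))
E
```

```text
top 1512 0.1217 a [-0.0301  0.0319] b [-0.0929  0.0925]
((0.3095436096191406, -0.039031982421875), (65.97112274169922, 188.909423828125), 0.10625637322664261)
scene 1761 0.1202 a [-0.0231  0.0354] b [-0.0943  0.0914]
((4.458959579467773, -1.9340438842773438), (64.11305236816406, 189.5494384765625), 0.10627123713493347)
```

```bash
python3 -m pendant '[[[10,3,-20],0,-1],[[18.7,4.9,-51.8],0,-1],[[18.7,4.9,-51.8],0,-1],[[18.7,4.9,-51.8],0,-1],[[18.7,4.9,-51.8],0,-1]]' 60; python3 l3.py; python3 -m pendant '[[[2.5,0.6,-3.1],0,-1],[[5,1.1,-6.1],0,-1],[[6.3,1.4,-7.7],0,-1],[[6.3,1.4,-7.7],0,-1]]' 60;
```

```text
clock: 14.73
position: [0.5623, 0.0981, 0.2114]
eef_rot: [-0.108, 0.994, 0.0, 0.0]
contact_force: [-0.1, -0.4, -1.4]
width: 0.0145
gripper_force: 78.3
orange 252 dir [ 0.624  0.001 -0.781] pitch 51.4 yawoff 0.1 ends [-0.0198 -0.0004  0.0255] [ 0.0502 -0.0003 -0.062 ]
blade 646 dir [ 0.909  0.046 -0.415] pitch 24.5 ends [ 0.041  -0.0046 -0.0811] [ 0.1522  0.0011 -0.1318] world tip [0.7116 0.1323 0.1087]
clock: 15.32
position: [0.5688, 0.1, 0.2019]
eef_rot: [-0.108, 0.994, 0.0, -0.001]
contact_force: [-0.2, 0.8, -0.5]
width: 0.0145
gripper_force: 78.1
```

```bash
g() { grep -E "position|contact"; }; python3 -m pendant '[[[1.3,0.3,-1.5],0,-1],[[1.3,0.3,-1.5],0,-1]]' | g; python3 -m pendant '[[[1.3,0.3,-1.5],0,-1],[[1.3,0.3,-1.5],0,-1]]' |g
```

```text
position: [0.5701, 0.1003, 0.2007]
contact_force: [0.7, 0.0, -0.5]
position: [0.5715, 0.1006, 0.1993]
contact_force: [-0.4, -0.2, -0.8]
```

```bash
g() { grep -E "position|contact"; }; python3 -m pendant '[[[1.3,0.3,-1.5],0,-1],[[1.3,0.3,-1.5],0,-1]]' | g; python3 -m pendant '[[[1.3,0.3,-1.5],0,-1],[[1.3,0.3,-1.5],0,-1]]' |g
```

```text
position: [0.5728, 0.1009, 0.1979]
contact_force: [-0.1, 0.1, -0.2]
position: [0.5741, 0.1012, 0.1964]
contact_force: [0.3, -0.3, -1.4]
```

```bash
g() { grep -E "position|contact"; }; python3 -m pendant '[[[1.3,0.3,-1.5],0,-1],[[1.3,0.3,-1.5],0,-1]]' | g; python3 -m pendant '[[[1.3,0.3,-1.5],0,-1],[[1.3,0.3,-1.5],0,-1]]' |g;python3 -m pendant '[[[1.3,0.3,-1.5],0,-1],[[1.3,0.3,-1.5],0,-1]]' |g; python3 l3.py
```

```text
position: [0.5755, 0.1015, 0.1949]
contact_force: [-0.3, 0.0, -0.8]
position: [0.5767, 0.1018, 0.1933]
contact_force: [0.5, -0.6, -0.6]
position: [0.578, 0.1021, 0.1918]
contact_force: [0.6, -0.1, -0.2]
orange 249 dir [ 0.606  0.05  -0.794] pitch 52.6 yawoff 4.7 ends [-0.0205 -0.0035  0.0269] [ 0.0487  0.0022 -0.0637]
blade 856 dir [ 0.988  0.044 -0.146] pitch 8.4 ends [ 0.0442 -0.004  -0.0877] [ 0.1696  0.0016 -0.1063] world tip [0.7432 0.14   0.1142]
```

```bash
python3 -m pendant '[[[1.3,0.3,-2.8],0,-1],[[2.6,0.6,-5.5],0,-1],[[4.4,1,-9.2],0,-1],[[4.4,1,-9.2],0,-1]]' 30; python3 -m pendant '[[[1.5,0.3,-3],0,-1],[[3,0.6,-6],0,-1],[[4.4,1,-9.2],0,-1],[[4.4,1,-9.2],0,-1]]' 30; python3 l3.py | head -1
```

```text
clock: 17.07
position: [0.5823, 0.1031, 0.1819]
eef_rot: [-0.108, 0.994, 0.0, -0.0]
contact_force: [0.8, 0.7, -0.3]
width: 0.0146
gripper_force: 78.0
clock: 17.4
position: [0.5868, 0.1041, 0.1729]
eef_rot: [-0.108, 0.994, 0.0, -0.0]
contact_force: [1.0, 0.5, -0.7]
width: 0.0148
gripper_force: 77.8
orange 248 dir [ 0.61   0.08  -0.789] pitch 52.3 yawoff 7.5 ends [-0.019  -0.0059  0.0274] [ 0.0508  0.0033 -0.0629]
```

```bash
python3 -m pendant '[[[2,0.4,-2.7],0,-1],[[4,0.9,-5.4],0,-1],[[6,1.3,-8],0,-1],[[6,1.3,-8],0,-1]]' 30 | grep -E "pos|cont|gripp"; python3 -m pendant '[[[2,0.4,-2.7],0,-1],[[4,0.9,-5.4],0,-1],[[6,1.3,-8],0,-1],[[6,1.3,-8],0,-1]]' 30| grep -E "pos|cont|gripp"; python3 l3.py | head -1
```

```text
position: [0.5929, 0.1054, 0.1649]
contact_force: [0.9, 1.2, -0.5]
gripper_force: 77.7
position: [0.599, 0.1067, 0.157]
contact_force: [1.2, 0.5, 0.4]
gripper_force: 77.7
orange 247 dir [ 0.633  0.069 -0.771] pitch 50.6 yawoff 6.2 ends [-0.02   -0.0046  0.0259] [ 0.0518  0.0032 -0.0615]
```

```bash
python3 -m pendant '[[[2,0.4,-2.5],0,-1],[[4,0.9,-5],0,-1],[[6.2,1.3,-7.7],0,-1],[[6.2,1.3,-7.7],0,-1]]' 30 | grep -E "pos|cont"; python3 -m pendant '[[[2,0.4,-2.5],0,-1],[[4,0.9,-5],0,-1],[[6.2,1.3,-7.7],0,-1],[[6.2,1.3,-7.7],0,-1]]' 30| grep -E "pos|cont|gripp"; python3 l3.py | head -1;  python3 -m pendant '[[[2,0.4,-2.4],0,-1],[[2.5,0.5,-3],0,-1]]' 30| grep -E "pos|cont|gripp"
```

```text
position: [0.6051, 0.108, 0.1493]
contact_force: [1.9, -0.2, -0.3]
position: [0.6114, 0.1093, 0.1416]
contact_force: [1.3, 0.9, -0.5]
gripper_force: 77.6
orange 250 dir [ 0.631  0.067 -0.773] pitch 50.8 yawoff 6.1 ends [-0.0186 -0.0052  0.0238] [ 0.0516  0.0023 -0.0621]
position: [0.6137, 0.1098, 0.1392]
contact_force: [0.4, -0.0, 0.4]
gripper_force: 77.8
```

```bash
for i in 1; do python3 -m pendant '[[[1.3,0.3,-1.5],0,-1],[[1.3,0.3,-1.5],0,-1]]' | grep -E "pos|cont"; python3 -m pendant '[[[1.3,0.3,-1.5],0,-1],[[1.3,0.3,-1.5],0,-1]]' | grep -E "pos|cont"; python3 -m pendant '[[[1.3,0.3,-1.5],0,-1],[[1.3,0.3,-1.5],0,-1]]' | grep -E "pos|cont"; done
```

```text
position: [0.615, 0.1101, 0.1375]
contact_force: [2.2, -0.6, 0.3]
position: [0.6164, 0.1104, 0.1361]
contact_force: [1.4, 0.1, -0.4]
position: [0.6174, 0.1106, 0.1347]
contact_force: [-0.3, -0.0, 1.5]
```

```bash
python3 -m pendant '[[[1.3,0.3,-1.5],0,-1],[[1.3,0.3,-1.5],0,-1]]' | grep -E "pos|cont"; python3 -m pendant '[[[0.9,0.2,-1.1],0,-1],[[0.9,0.2,-1.1],0,-1]]' | grep -E "pos|cont"; python3 l3.py|head -1
```

```text
position: [0.6172, 0.1105, 0.1344]
contact_force: [-5.7, -0.6, 10.4]
position: [0.6171, 0.1105, 0.1342]
contact_force: [-8.5, -3.0, 15.7]
orange 252 dir [ 0.638  0.047 -0.768] pitch 50.3 yawoff 4.2 ends [-0.019  -0.0039  0.025 ] [ 0.0521  0.0013 -0.0606]
```

```bash
python3 -m pendant '[[[-0.9,-0.2,1.1],0,-1],[[-0.9,-0.2,1.1],0,-1],[[-0.9,-0.2,1.1],0,-1]]' | grep -E "pos|cont|gripp";  python3 -m pendant '[[[0,0,0],0,-0.55],[[0,0,0],0,-0.5],[[0,0,0],0,-0.3],[[0,0,0],0,-0.3],[[0,0,0],0,-0.3],[[0,0,0],0,-0.3],[[0,0,0],0,-0.3]]'; python3 l3.py | head -1
```

```text
position: [0.6175, 0.1106, 0.1346]
contact_force: [-5.8, -0.9, 9.8]
gripper_force: 78.5
clock: 21.57
position: [0.6188, 0.111, 0.1331]
eef_rot: [-0.108, 0.994, 0.0, -0.0]
contact_force: [-0.6, -0.7, -0.7]
width: 0.0296
gripper_force: 0.0
orange 300 dir [ 0.648 -0.003 -0.761] pitch 49.6 yawoff -0.3 ends [-0.0244 -0.0004  0.0279] [ 0.05   -0.0008 -0.0595]
```

Released and standing; retreat straight up, then back, and check.

```bash
python3 -m pendant '[[[0,0,10],0,-0.3],[[0,0,30],0,-0.3],[[0,0,60],0,-0.3],[[0,0,95],0,-0.3],[[0,0,130],0,-0.3],[[-40,-10,150],0,-0.3],[[-80,-40,150],0,-0.3],[[-120,-80,150],0,-0.3],[[-150,-120,150],0,-0.3],[[-180,-160,150],0,-0.3],[[-180,-200,150],0,-0.3],[[-180,-220,150],0,-0.3],[[-180,-220,150],0,-0.3],[[-180,-220,150],0,-0.3]]' | head -2
python3 - <<'E'
from h import *
a,_=save("top","e1"); b,_=save("scene","e2")
A=cv2.resize(a[90:190,200:300,::-1],(400,400),interpolation=cv2.INTER_CUBIC); B=cv2.resize(b[190:340,270:420,::-1],(400,400),interpolation=cv2.INTER_CUBIC)
cv2.imwrite("pics/end.png",np.hstack([A,B]))
E
```

```text
clock: 22.98
position: [0.4381, -0.112, 0.2844]
```

View pics/end.png

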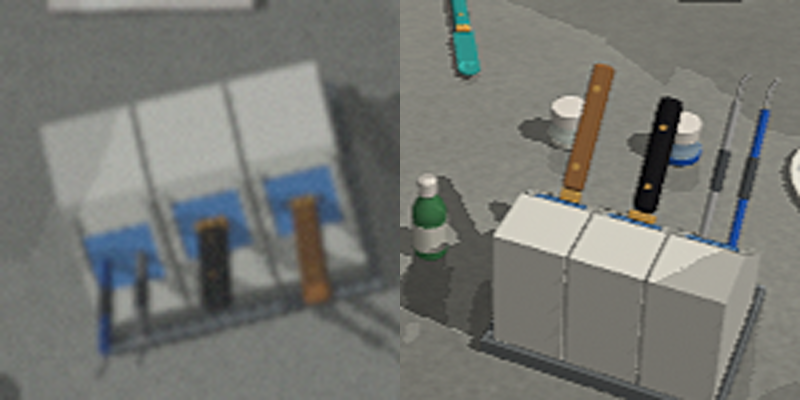

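The wooden handle stands at crop (310,245) in the top view and (590,125) in the scene view. It is parallel to the knife and its shoulder is down on the blue plate.

```bash
python3 -c "
from rig import job
print(job.hand_in())"
```

```text
the job is handed in; nothing more can be done
None
```

The spatula is home in the empty slot with its shoulder down on the blue plate, released, and the job was handed in at about 23 s; the hand-in returned no verdict. I dropped the spatula once onto the bench while pivoting it and picked it up again, and I did not measure the bystanders afterwards.

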